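Lock the bench drawer with its hasp and pin

TASK

Lock the blue drawer unit on the garage bench: swing its steel hasp shut against the drawer front so that its fork straddles the staple, then take the locking pin with the red knob from the wooden stand and push it straight down through the staple's loop until its collar rests on the loop. Let go, and leave the black-knobbed spare pin standing in the stand.

Things in the scene. Friction and masses are not known exactly. Their poses are not given: they have to be found in the camera images.
- hasp (a joint): Angle (rad) of the hasp on its upright hinge, left on the blue drawer unit's front. 0 = shut, flat along the front; grows as it swings out towards the robot (1.57 = square to the front, stop at 2.1). Starts at 1.0 to 1.8, stays where left (2 N at the post turns it). Hinge axis at x +16.5, y +140 mm in staple_eye's axes; a point r along the strap lies at hinge + r*(-sin q, -cos q).
- hasp_post (a point): Foot of the yellow upright post (14 mm thick, 25 mm tall) on the hasp, to push or hook it by, 60 mm from the hinge; 80 mm from the eye once shut. The hasp is a flat steel strap 5 mm thick, 38 mm tall, 182 mm long; this point is on its centre line, at its top edge, level with the drawer unit's top (120 mm above the table). Its far end is a fork, open upwards, that straddles the staple.
- staple_eye (a point): Centre of the staple's loop, level with its top, 122 mm above the table. Steel loop of 6 mm bar, 18 mm tall, jutting 43 mm from the blue drawer unit's front; with the hasp shut its opening is 28 x 28 mm, open below. x into the unit (front at x +23 mm), y left along the front, z up. Unit: fixed, 220 deep, 380 wide, 120 tall; low things (to 50 mm) stand on the back of its top.
- lock_pin: Steel pin with RED knob, 0.2 kg, upright in one of 2 holes (100 mm apart, 22 wide) of a fixed wooden stand, 200 x 70 x 75 mm. Origin: centre of the collar's underside, resting on the stand's top, 75 mm above the table; z up to the knob. Above it: collar 46 mm wide, 8 thick; round knob 26 mm wide, from 8 to 52 mm. Below it: shank 14 mm wide, 60 long, tapering to 6 mm over its last 14.
- spare_pin: The spare pin, the same shape and size but with a BLACK knob, in the stand's other hole; it is to stay there. Origin and axes as for the locking pin.
Things that resemble listed ones, but are neither listed nor needed, are in the scene too. Leave any green, orange or pink look-alike of the lock_pin alone.

How it is judged:
By the outcome, as a careful person would: the job done as asked, in the order asked, and still so for the second after the job is handed in, with the robot touching nothing.
It also fails if it takes over 56 s, if anything falls off the work surface, if the arm or the gripper's body presses on something with over 40 N, if the wrist force passes 120 N, or if a joint passes its speed limit or range.

ROBOT

A 7-joint arm with a two-finger parallel gripper is mounted at the origin on the work surface. World frame = base frame: x ahead of the robot, y to its left, z up, the work surface at z = 0. Lengths are in m, angles in rad, forces in N, time in s.
With the tool pointing down it reaches from about 0.425 to 0.95 m from the base axis. Payload 4.7 kg.
Tool frame: the origin (TCP) lies on the mounting face of the last link; the fingertips stand 173 mm ahead of it and the grasp point (between the pads) lies 155 mm ahead of it (tip_reach is the distance from the TCP to the fingertips, in m); z points along the fingers, y is the direction in which the jaws open and shut (so a half turn about z gives the same grasp; the last joint's range is limited). The gripper opens to 85 mm and grips with 20 to 120 N. Pads are 22 mm wide; open, the fingers measure 114 mm over their backs; the gripper's body (76 mm by 85 mm) begins 54 mm behind the grasp point. The pads swing forward as they close: fully open they stand 13 mm farther back than shut.
Start: joints at [-1.251, 0.469, -0.049, 1.532, 0.024, 1.141, -0.082], TCP at [0.231, 0.634, 0.405] pointing down, gripper open.
Joint ranges: [-2.59, 2.59], [-0.33, 1.99], [-1.39, 1.29], [0.1, 2.45], [-1.04, 4.18], [0.21, 1.99], [-2.66, 2.66]. Speed limits (rad/s): [2.57, 2.57, 3.14, 3.14, 3.14, 3.14, 3.14].

INTERFACE

Orientations are given as a rotation vector (axis times angle).
In Python, from bench import move_ptp, move_linear, set_joints, gripper_to, hold, ik, get_image, Unreachable, job_done, read_clock, read_joint_pos, read_joint_velocities, read_effort, read_ee_pos, read_orientation, read_ft_force, read_wrist_torque, read_grip_width, tip_reach gives the robot as it stands. Calls block until the motion is done:
- move_ptp(position, orientation): joint-space move of the TCP to a pose.
- move_linear(position, rotation=None, max_speed=0.15): straight line of the TCP; rotation=None keeps the orientation; max_speed is the mean speed in m/s.
- set_joints(angles): joint-space move.
- gripper_to(opening): finger opening in m; the grip force is fixed at half the most; returns when the fingers have stopped.
- hold(seconds).
- ik(position, orientation): joint angles nearest the present ones, or None.
- get_image(name): name is "scene" or "top" or "wrist"; returns a dict with "img" (420x560x3 uint8, blue, green, red), "fov_y" (degrees; the focal length in pixels is half the picture's height over the tangent of half this angle, whatever the lens; pixels are square), "cx", "cy" (the principal point, pixels), "extrinsics" (4x4, takes a point from camera to world coordinates); the wrist camera has in their place "tool_from_camera" (4x4, takes a point from camera to tool coordinates, whose origin is the TCP and whose axes are the flange's). Camera axes: x right, y down, z forward; pixel columns grow to the right and rows downward; lengths in m; the calibration is good to about 2 mm. A picture is of the moment at which its call begins: read the wrist's pose just before it. There is no depth.
A pose or a line that the arm cannot do raises Unreachable and nothing moves.
- job_done(): hands the job in, once; it reports no verdict.
Readings, each from a call of its own:
- read_clock(): time.
- read_joint_pos(): joint angles.
- read_joint_velocities(): joint speeds.
- read_effort(): joint torques, N m.
- read_ee_pos(): TCP position.
- read_orientation(): TCP orientation.
- read_ft_force(): force on the tool from outside, world axes, zero at the start.
- read_wrist_torque(): the same for the moment, N m.
- read_grip_width(): finger opening in m.
Only numpy, scipy, OpenCV 4.12 (cv2) and the standard library are available. Lean on these libraries where they do the work, as an engineer would, in place of code of your own. Each camera call takes 0.05 s, during which the arm holds its last target. There are 200 camera calls.

## Working session

There is one attempt and no reset: what is moved stays moved. The work goes in short steps, each a Python script; the robot and the scene stay as the last script left them, time stands still between calls to the robot, and variables do not carry over. Pictures are saved under pics/ and viewed, about 8 in all and at most 12, crops included, and the job is handed in when it is done.

```bash
ls; mkdir -p pics; python3 - <<'E'
from bench import *
import cv2,numpy as np
for n in ("scene","top"):
    d=get_image(n); cv2.imwrite(f"pics/{n}0.png",d["img"]); np.savez(f"{n}0.npz",**d)
    print(n,d["fov_y"],d["cx"],d["cy"],np.round(d["extrinsics"],3).tolist(),[k for k in d])
d=get_image("wrist");print(d["fov_y"],d["cx"],d["cy"],np.round(d["tool_from_camera"],3).tolist(),[k for k in d])
print(read_clock(),read_orientation(),read_ee_pos())
E
```

```text
pics
scene 46.1509698964837 275.21408814015376 209.8789702955677 [[0.691, 0.475, -0.545, 1.175], [0.723, -0.462, 0.514, -0.65], [-0.008, -0.749, -0.662, 0.896], [0.0, 0.0, 0.0, 1.0]] ['img', 'fov_y', 'cx', 'cy', 'extrinsics']
top 44.226872177670394 277.49399736887386 213.77016882826445 [[0.015, -0.994, 0.108, 0.439], [-1.0, -0.016, -0.006, -0.055], [0.007, -0.108, -0.994, 1.286], [0.0, 0.0, 0.0, 1.0]] ['img', 'fov_y', 'cx', 'cy', 'extrinsics']
71.26532191415507 282.9379620362281 207.27851559754916 [[0.001, -0.957, -0.289, 0.073], [1.0, 0.0, 0.0, 0.001], [-0.0, -0.289, 0.957, 0.032], [0.0, 0.0, 0.0, 1.0]] ['img', 'fov_y', 'cx', 'cy', 'tool_from_camera']
0.15 [-5.45075430e-01 -3.09373014e+00  2.26187879e-03] [0.23062461 0.63420337 0.40390803]
```

View pics/scene0.png

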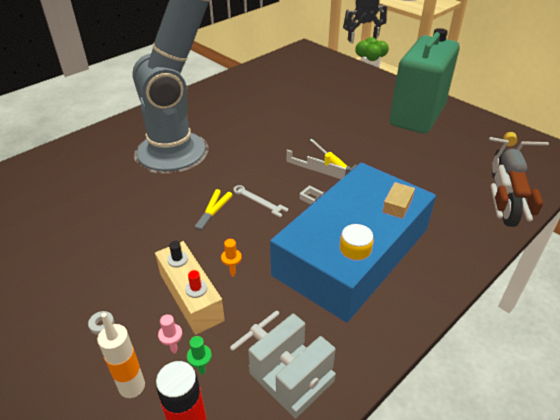

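View pics/top0.png

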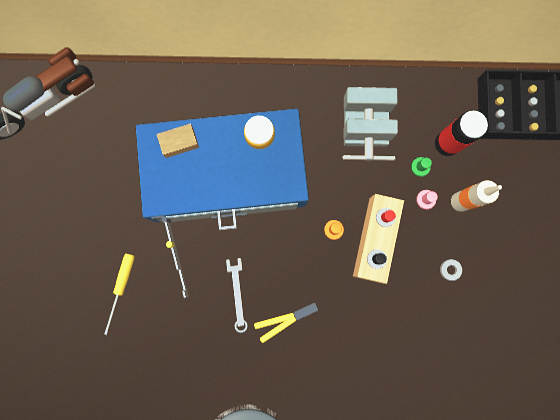

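The scene view shows the blue unit, the hasp swung out, and the stand with black and red pins. In the top view the staple is at about (227,219), the hasp runs from (167,217) to (184,296) with its post at (169,244), the red pin is at (388,216) and the black at (378,259). I'll zoom in on those.

```bash
python3 - <<'E'
import cv2,numpy as np
t=cv2.imread("pics/top0.png")
a=cv2.resize(t[195:305,130:260],None,fx=5,fy=5,interpolation=cv2.INTER_CUBIC)
cv2.imwrite("pics/c1.png",a)
s=cv2.imread("pics/scene0.png")
cv2.imwrite("pics/c2.png",cv2.resize(s[135:245,265:385],None,fx=5,fy=5,interpolation=cv2.INTER_CUBIC))
for n,im in(("top",t),("scene",s)):
    h=cv2.cvtColor(im,cv2.COLOR_BGR2HSV)
    m=cv2.inRange(h,(0,180,90),(4,255,255))|cv2.inRange(h,(176,180,90),(180,255,255))
    k,l,st,c=cv2.connectedComponentsWithStats(m)
    print(n,[(st[i].tolist(),c[i].round(1).tolist()) for i in range(1,k) if st[i][4]>20])
E
```

```text
top [([439, 122, 31, 31, 430], [449.7, 140.9]), ([381, 211, 14, 11, 70], [387.5, 216.0])]
scene [([189, 271, 12, 20, 187], [194.3, 280.4]), ([162, 388, 44, 32, 514], [188.5, 411.5])]
```

View pics/c1.png

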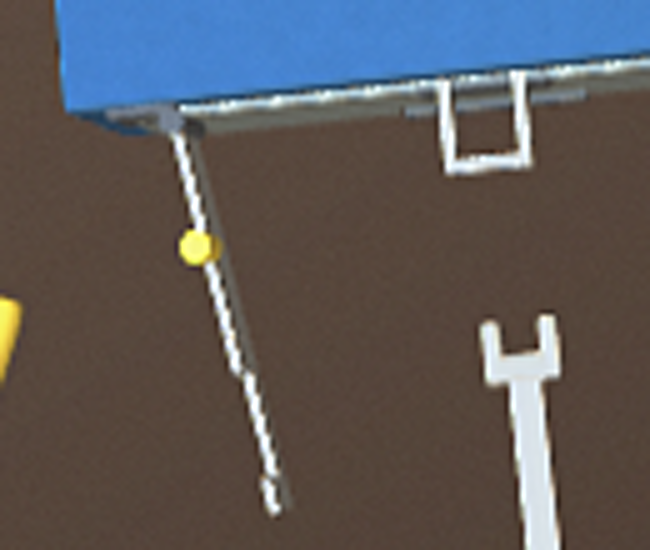

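View pics/c2.png

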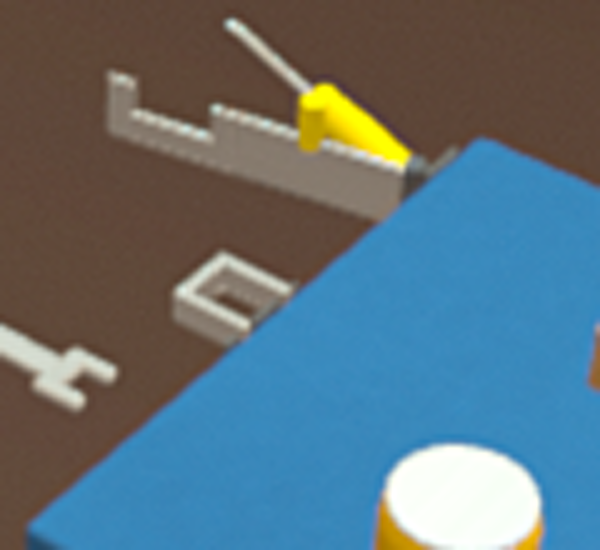

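Crop 1 (5x, offset 130,195) shows the loop's outer corners at about (448,172) and (530,162), the unit's front top edge running from (65,108) to (650,58), the post top at (196,246), the hinge at (178,122) and the fork tip at (272,512). Crop 2 shows the upright post and the loop.

```bash
cat > h.py <<'E'
import numpy as np,cv2
from bench import *
from scipy.spatial.transform import Rotation as R
def ray(d,p,T):
    f=d["img"].shape[0]/2/np.tan(np.radians(d["fov_y"])/2)
    v=np.array([(p[0]-d["cx"])/f,(p[1]-d["cy"])/f,1]); return T[:3,3],T[:3,:3]@v
def onz(d,p,z,T=None):
    o,v=ray(d,p,d["extrinsics"] if T is None else T); return o+v*(z-o[2])/v[2]
def down(yaw): # tool z down, tool y (jaw) at angle yaw in world
    y=np.array([np.cos(yaw),np.sin(yaw),0]);z=np.array([0,0,-1.]);x=np.cross(y,z)
    return R.from_matrix(np.c_[x,y,z]).as_rotvec()
def snap(name):
    p=read_ee_pos();r=read_orientation();d=dict(get_image("wrist"))
    T=np.eye(4);T[:3,:3]=R.from_rotvec(r).as_matrix();T[:3,3]=p
    d["T"]=T@d["tool_from_camera"];cv2.imwrite(f"pics/{name}.png",d["img"]);np.savez(f"{name}.npz",**d);return d
E
python3 - <<'E'
from h import *
d=dict(np.load("top0.npz"));s=dict(np.load("scene0.npz"))
C=lambda x,y:(130+(x+.5)/5-.5,195+(y+.5)/5-.5)
a=onz(d,C(65,108),.12);b=onz(d,C(650,58),.12)
e=a-b;yd=e/np.linalg.norm(e);xd=np.array([yd[1],-yd[0],0]);print("yaw of unit x",np.arctan2(xd[1],xd[0]),a,b)
l=onz(d,C(448,172),.122);r=onz(d,C(530,162),.122);print("loop out",l,r,np.linalg.norm(l-r), np.arctan2(*(l-r)[[1,0]])-np.pi/2)
print("eye",(l+r)/2+.02*xd, "front->",((l+r)/2-a)@xd)
h=onz(d,C(178,122),.12);t=onz(d,C(272,512),.12);p=onz(d,C(196,246),.145)
print("hinge",h,"pred",(l+r)/2+.0365*xd+.14*yd,"tip",t,np.linalg.norm(h-t),"post",p,np.linalg.norm(p-h))
sc=lambda x,y:(265+(x+.5)/5-.5,135+(y+.5)/5-.5)
print("post scene",onz(s,sc(318,92),.145))
k=onz(d,(387.5,216),.125);k2=onz(s,(194.3,280.4),.105);print("pin",k,k2, "spare",onz(d,(379,258.5),.127))
E
```

```text
yaw of unit x 0.1019182541430303 [0.55541874 0.24328062 0.12      ] [ 0.58245339 -0.02105843  0.12      ]
loop out [0.52893249 0.06903019 0.122     ] [0.53403788 0.03216011 0.122     ] 0.03722187706622145 0.13759468898421345
eye [0.5513814  0.05262999 0.122     ] front-> -0.04341355020402905
hinge [0.54986002 0.19196081 0.12      ] pred [0.55355191 0.19358224 0.122     ] tip [0.37603932 0.14344137 0.12      ] 0.18046542665387763 post [0.4927368  0.17662748 0.145     ] 0.06421193893425906
post scene [0.49027304 0.18876329 0.145     ]
pin [ 0.56413214 -0.31083732  0.125     ] [ 0.566628   -0.31172081  0.105     ] spare [ 0.46796797 -0.2905913   0.127     ]
```

```bash
python3 - <<'E'
from h import *
for y in (-1.3,-1.3+np.pi):
    for q,P in ((0,(.4947,.1768,.30)),(1.4,(.5487,.133,.30))):
        j=ik(P,down(y+q)); print(y+q,None if j is None else np.round(j,2))
print(read_joint_pos().round(2) if hasattr(read_joint_pos(),'round') else read_joint_pos())
y=[k for k in (-1.3,-1.3+np.pi)]
c=[ik((.50,.13,.42),down(k)) for k in y]; print(c)
i=int(np.argmin([9 if k is None else abs(k[6]) for k in c])); print("yaw",y[i])
move_ptp((.50,.13,.42),down(y[i])); snap("w1"); print(read_clock(),read_ee_pos())
E
```

```text
-1.3 [-0.88  0.39  0.57  2.02 -0.29  0.81 -1.44]
0.09999999999999987 [-0.63  0.42  0.41  1.92 -0.22  0.84  0.  ]
1.841592653589793 [-0.47  0.35  0.06  2.   -0.03  0.8   1.44]
3.2415926535897928 [ 0.5   0.72 -1.18  1.86  0.75  1.1   2.27]
[-1.25  0.47 -0.05  1.53  0.02  1.14 -0.08]
[array([-0.87601393,  0.21383501,  0.63821403,  1.9144705 , -0.14551953,
        1.05899814, -1.47713423]), array([-0.47981256,  0.19310433,  0.16698799,  1.89452709, -0.03663725,
        1.05686983,  1.54373713])]
yaw -1.3
2.2583 [0.49995768 0.13113936 0.41991107]
```

View pics/w1.png

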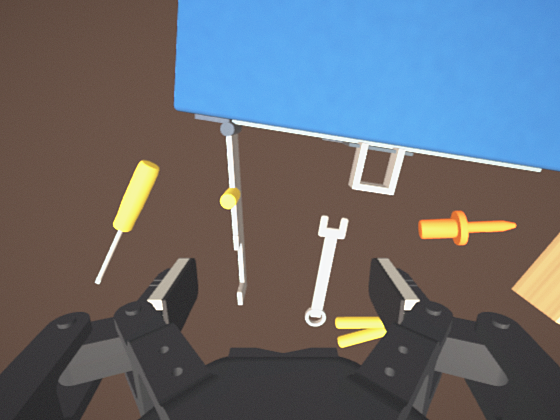

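The wrist view shows the hinge pin at (228,129), post at about (229,201), fork tip at (240,300), loop outer corners at (350,188) and (397,193), and front edge from (175,108) to (540,169).

```bash
python3 - <<'E'
from h import *
d=dict(np.load("w1.npz"));T=d["T"]
g=lambda p,z:onz(d,p,z,T)
a,b=g((232,122),.12),g((540,169),.12);e=a-b;print("yaw",np.arctan2(e[1],e[0])-np.pi/2)
l,r=g((350,188),.122),g((397,193),.122);u=.10;xd=np.array([np.cos(u),np.sin(u),0]);yd=np.array([-xd[1],xd[0],0])
E=(l+r)/2+.02*xd
print("w",np.linalg.norm(l-r),"eye",E,"hinge",g((228,129),.12),E+.0165*xd+.14*yd,"post",g((229,201),.145),"tip",g((240,298),.12))
d=dict(np.load("w1.npz"));cv2.imwrite("pics/c3.png",cv2.resize(d["img"][90:310,200:420],None,fx=2.7,fy=2.7,interpolation=cv2.INTER_CUBIC))
E
```

```text
yaw 0.12701269613411137
w 0.04454208772908519 eye [0.55273955 0.0551957  0.122     ] hinge [0.55021095 0.19642877 0.12      ] [0.55518044 0.19614354 0.122     ] post [0.49381443 0.17837359 0.145     ] tip [0.38499899 0.14665538 0.12      ]
```

View pics/c3.png

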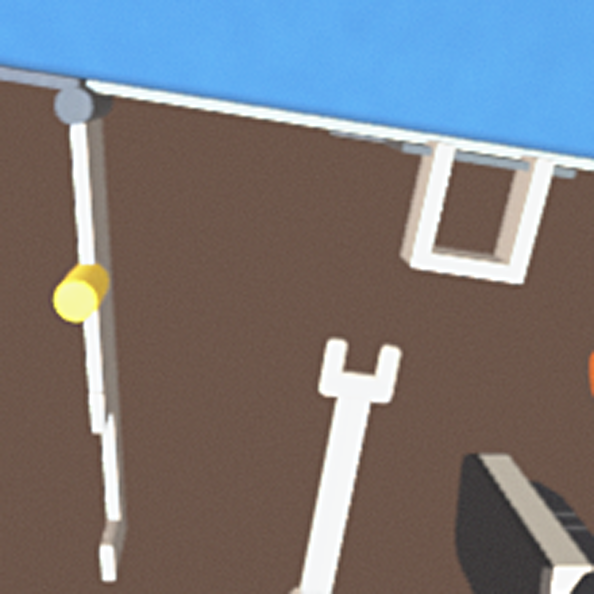

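The zoomed crop gives the loop's top face outer corners at (412,267) and (524,283), inner back corners at about (447,150) and (540,160), post top centre at (77,300) and hinge at (75,104).

```bash
python3 - <<'E'
from h import *
d=dict(np.load("w1.npz"));T=d["T"]
c=lambda x,y:(200+(x+.5)/2.7-.5,90+(y+.5)/2.7-.5)
g=lambda p,z:onz(d,c(*p),z,T)
l,r=g((412,267),.122),g((524,283),.122);u=.115
print("w",np.linalg.norm(l-r),"yaw",np.arctan2(*(l-r)[[1,0]])-np.pi/2)
a,b=g((90,84),.12),g((590,165),.12);e=a-b;print("yaw",np.arctan2(e[1],e[0])-np.pi/2,a,b)
xd=np.array([np.cos(u),np.sin(u),0]);yd=np.array([-xd[1],xd[0],0])
E=(l+r)/2+.02*xd;E2=E+xd*((a-E)@xd-.023)
H=E+.0165*xd+.14*yd;P=g((77,300),.145);v=P-H
print("eye",E,"x-from-front",E2,"hinge",H,g((75,104),.12),"post",P,np.hypot(*v[:2]),"q",np.arctan2(-v@xd,-v@yd))
E
```

```text
w 0.03966363110909215 yaw 0.12970507927371666
yaw 0.11825111519752762 [0.55821087 0.193701   0.12      ] [0.57804416 0.02676173 0.12      ]
eye [0.55165026 0.05556853 0.122     ] x-from-front [0.55102196 0.05549596 0.122     ] hinge [0.55197674 0.19653712 0.122     ] [0.55074818 0.19703451 0.12      ] post [0.49380699 0.17907441 0.145     ] 0.06073438794289804 q 1.394153596866506
```

```bash
cat >> h.py <<'E'
u=.12;xd=np.array([np.cos(u),np.sin(u),0]);yd=np.array([-xd[1],xd[0],0])
H=np.array([.5517,.1957,0])
def post(q,lead=0): return H+.06*(-np.sin(q)*xd-np.cos(q)*yd)+lead*(np.cos(q)*xd-np.sin(q)*yd)
E
python3 - <<'E'
from h import *
Z=np.array([0,0,1.])
q=1.39
gripper_to(.045)
P=post(q)
move_ptp(P+.36*Z,down(u-q))
move_linear(P+.302*Z,max_speed=.1); print(read_ft_force().round(1))
gripper_to(.022); print(read_grip_width(),read_ft_force().round(1))
for q in np.linspace(1.39,0,9)[1:]:
    move_linear(post(q,.003)+.302*Z,down(u-q),max_speed=.06); print(round(q,2),read_ft_force().round(1))
for L in (.006,.009):
    move_linear(post(0,L)+.302*Z,max_speed=.03); f=read_ft_force(); print(L,f.round(1))
    if np.hypot(*f[:2])>15: break
print(read_clock())
E
```

```text
[0.3 0.2 0.1]
0.022121713340060387 [0.9 0.4 0.2]
1.22 [-0.3  0.   0.6]
1.04 [-1.2  1.  -0. ]
0.87 [0.2 0.3 0. ]
0.7 [-0.7  0.7  0.6]
0.52 [0.5 1.  0.2]
0.35 [-0.1  0.1  0.2]
0.17 [-1.5 -0.1 -0.8]
0.0 [-2.   0.9  0.7]
0.006 [-8.   0.5  6.3]
0.009 [-15.3  -1.3  10.7]
7.375
```

```bash
python3 - <<'E'
from h import *
Z=np.array([0,0,1.])
move_linear(post(0,.003)+.302*Z,max_speed=.05); print(read_ft_force().round(1))
gripper_to(.04)
move_linear(post(0,.003)+.36*Z,max_speed=.12)
move_ptp(np.array([.54,.06,.42]),down(u)); d=snap("w2"); print(read_clock())
cv2.imwrite("pics/w2c.png",cv2.resize(d["img"][60:280,130:430],None,fx=2.5,fy=2.5,interpolation=cv2.INTER_CUBIC))
E
```

```text
[-4.8  0.3  1.8]
9.125
```

View pics/w2.png

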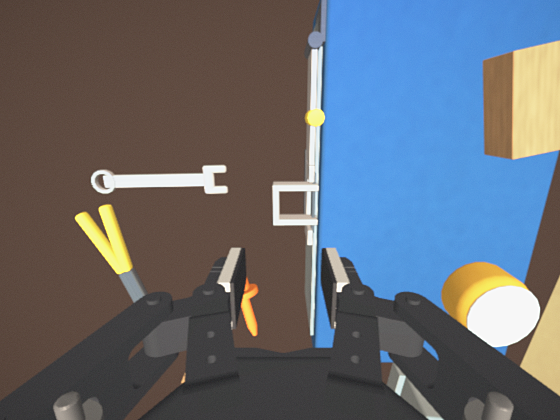

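The hasp lies flat along the front and its fork spans the loop at about (295,204). I'll zoom in to refine the eye position.

View pics/w2c.png

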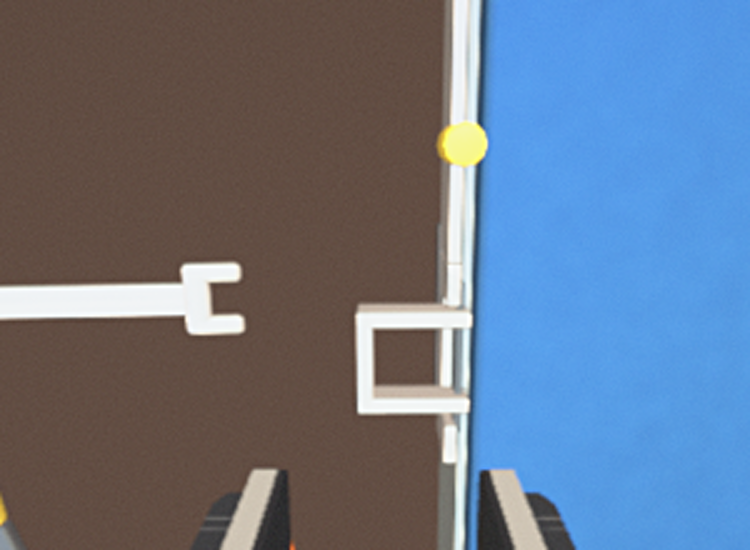

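```bash
python3 - <<'E'
from h import *
d=dict(np.load("w2.npz"));T=d["T"]
c=lambda x,y:(130+(x+.5)/2.5-.5,60+(y+.5)/2.5-.5)
g=lambda p,z:onz(d,c(*p),z,T)
l,r=g((357,309),.122),g((358,412),.122);li,ri=g((374,327),.122),g((374,397),.122)
print("yaw",np.arctan2(*(l-r)[[1,0]])-np.pi/2,np.linalg.norm(l-r),np.linalg.norm(li-ri))
print("eye",(l+r)/2+.02*xd,(li+ri)/2+.014*xd,"from post",g((463,145),.145)-.0165*xd-.08*yd)
move_ptp(np.array([.566,-.311,.40]),down(u)); d=snap("w3"); print(read_clock(),read_joint_pos().round(2))
cv2.imwrite("pics/w3c.png",cv2.resize(d["img"][60:340,130:430],None,fx=2,fy=2,interpolation=cv2.INTER_CUBIC))
E
```

```text
yaw 0.11798679243041588 0.04060610124747933 0.02762361792902605
eye [0.55117144 0.05749809 0.122     ] [0.55145748 0.05716209 0.122     ] from post [0.55007348 0.05567103 0.145     ]
10.5667 [ 0.11  0.45  0.46  1.64 -0.22  1.11  0.75]
```

View pics/w3c.png

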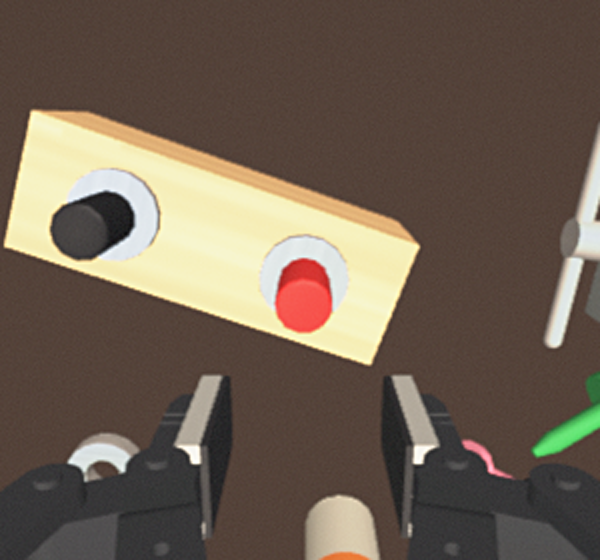

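Black pin on the left, red pin with knob top centre at crop (304,304) and collar centre at (304,280), i.e. full-image (282,212) and (282,200). Grasp the red one.

```bash
python3 - <<'E'
from h import *
Z=np.array([0,0,1.])
d=dict(np.load("w3.npz"));T=d["T"]
c=lambda x,y:(130+(x+.5)/2-.5,60+(y+.5)/2-.5)
a,b=onz(d,c(304,304),.127,T),onz(d,c(304,279),.083,T);print(a,b)
P=(a+b)/2;P[2]=0
gripper_to(.055)
move_linear(P+.33*Z,max_speed=.15); move_linear(P+.262*Z,max_speed=.08); print(read_ft_force().round(1))
gripper_to(.0); print(read_grip_width(),read_ft_force().round(1))
move_linear(P+.40*Z,max_speed=.12); print(read_ft_force().round(1),read_grip_width())
d=snap("w4"); print(read_clock())
cv2.imwrite("pics/w4c.png",cv2.resize(d["img"][150:400,130:430],None,fx=2,fy=2,interpolation=cv2.INTER_CUBIC))
E
```

```text
[ 0.56724006 -0.31097805  0.127     ] [ 0.56714567 -0.31173955  0.083     ]
[ 0.6 -1.1  0.4]
0.024402734303582158 [-0.3  1.5  4.4]
[-0.5 -0.3 -2.8] 0.024555042264336708
14.2083
```

View pics/w4c.png

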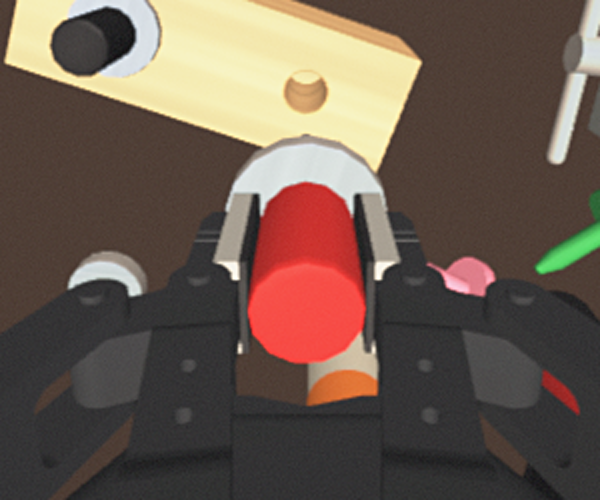

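```bash
python3 - <<'E'
from h import *
Z=np.array([0,0,1.])
d=dict(np.load("w4.npz"));C=d["tool_from_camera"]
c=lambda x,y:(130+(x+.5)/2-.5,150+(y+.5)/2-.5)
k=onz(d,c(306,313),.135,C);f=onz(d,c(306.5,138),.179,C);s=[onz(d,c(x,205),.183,C) for x in(228,385)]
print("knob top in tool",k,"collar front rim",f,"sides",s)
E=np.array([.5513,.0563,0])
move_ptp(E+.42*Z,down(u)); print(read_ee_pos(),read_clock())
d=snap("w5"); cv2.imwrite("pics/w5c.png",cv2.resize(d["img"][100:350,130:430],None,fx=2,fy=2,interpolation=cv2.INTER_CUBIC))
E
```

```text
knob top in tool [0.00079853 0.00094773 0.135     ] collar front rim [0.02356304 0.00102486 0.179     ] sides [array([ 0.00212368, -0.02117632,  0.183     ]), array([0.00215756, 0.02324644, 0.183     ])]
[0.55158398 0.05467471 0.42008944] 15.5833
```

View pics/w5c.png

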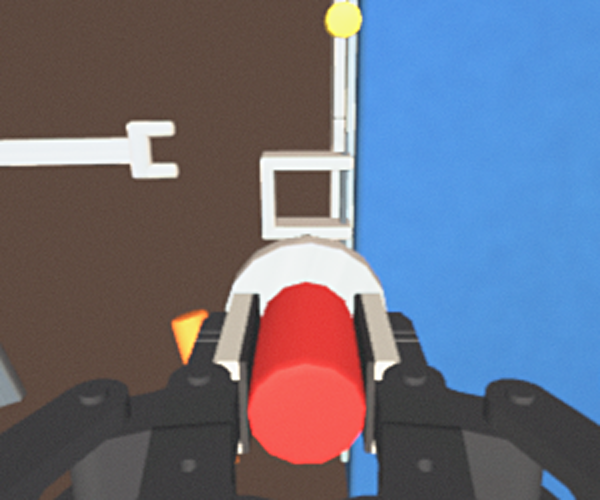

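Pin is upright and centred between the pads; the loop, at crop (262..350,153..240), is clear, with the hasp still shut. Insert with force checks.

```bash
python3 - <<'E'
from h import *
Z=np.array([0,0,1.])
d=dict(np.load("w5.npz"));T=d["T"]
c=lambda x,y:(130+(x+.5)/2-.5,100+(y+.5)/2-.5)
l,r=onz(d,c(262,153),.122,T),onz(d,c(263,240),.122,T);E=(l+r)/2+.02*xd;print("eye",E)
E=(E+np.array([.5513,.0563,.122]))/2;E[2]=0
G=E-.0007*xd-.0007*yd
move_linear(G+.385*Z,max_speed=.08);print(read_ee_pos(),G)
for z in (.36,.345,.33,.32,.315,.312,.310,.308,.306,.304):
    move_linear(G+z*Z,max_speed=.06); f=read_ft_force(); print(z,f.round(1),read_ee_pos().round(4))
    if np.hypot(*f[:2])>12 or f[2]>6: break
print(read_clock())
E
```

```text
eye [0.55170381 0.0570673  0.122     ]
[0.55107901 0.05575309 0.38492436] [0.55089074 0.05590489 0.        ]
0.36 [-0.3 -0.3 -1.6] [0.5509 0.0559 0.3597]
0.345 [ 0.6  0.7 -1.9] [0.5507 0.0559 0.3445]
0.33 [ 0.3  0.4 -3.1] [0.5508 0.0559 0.3294]
0.32 [ 1.  -1.1 -2.8] [0.5507 0.0559 0.3195]
0.315 [-0.4  0.5 -2.1] [0.5508 0.0559 0.3147]
0.312 [-0.1 -0.3 -2.8] [0.5508 0.0559 0.3118]
0.31 [ 0.4  0.1 -2.4] [0.5509 0.0559 0.3099]
0.308 [-4.4 -0.1 10.2] [0.551  0.0558 0.3097]
18.9083
```

Seated at z = 0.3097, where 0.309 was predicted. Release, retreat and look.

```bash
python3 - <<'E'
from h import *
p=read_ee_pos()
gripper_to(.05); print(read_ft_force().round(1))
move_linear(p+[0,0,.10],max_speed=.12)
move_ptp(np.array([.45,-.12,.45]),down(u)); hold(.3)
ims=[]
for n,(x,y) in (("scene",(140,120)),("top",(150,180))):
    im=get_image(n)["img"]; ims.append(cv2.resize(im[y:y+200,x:x+265],None,fx=1.5,fy=2,interpolation=cv2.INTER_CUBIC) if 0 else cv2.resize(im[y:y+200,x:x+265],None,fx=1.5,fy=1.5,interpolation=cv2.INTER_CUBIC))
cv2.imwrite("pics/final.png",np.hstack(ims)); print(ims[0].shape,read_clock(),read_ft_force().round(1))
E
```

```text
[-0.3 -0.8 -0.3]
(300, 398, 3) 21.5167 [-0.2  0.4 -0.5]
```

View pics/final.png

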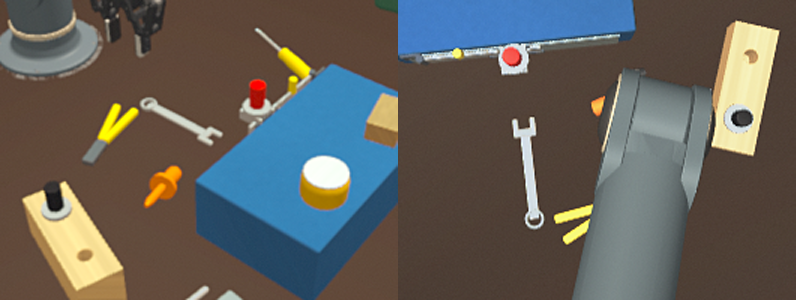

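The red pin stands upright in the loop with its collar down, the hasp is flat on the front, the black pin is still in the stand, and the arm is clear. I'm handing it in.

```bash
python3 -c "
from bench import *
job_done(); print(read_clock())"
```

```text
the job is handed in; nothing more can be done
the job is handed in; nothing more can be done
```

The blue drawer unit is locked and the job was handed in at about 21.5 s, well under the 56 s limit.

- **Hasp:** I caged the yellow post between the fingers and swung it along its arc from about 1.39 rad until it met the stop (about 15 N sideways). The wrist view afterwards showed the strap flat on the front with its fork across the staple.
- **Locking pin:** I took the red-knobbed pin from the stand and lowered it straight down through the loop. It touched down at TCP height 0.3097 m, against about 0.309 m expected for the collar resting on the loop. The last force reading was about 10 N, with almost no side force on the way in. I then let go and backed away.
- **Final pictures:** They show the red pin upright with its collar on the loop, the hasp shut and the black-knobbed spare still in the stand. The arm is clear, with wrist force near zero.

**What disagreed:**
- The staple position from the different views differed by 2–5 mm, within the roughly 7 mm of clearance round the shank.
- The orange look-alike seemed upright in the first picture but lay on its side by the wrist picture at 2.3 s. The arm had only made one high move by then and touched nothing, so it probably toppled by itself. I left it alone.

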